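Unclip the cell-bay cover of a headphone amplifier

TASK

Take the clip-in cover off the cell bay on top of the headphone amplifier: press its snap tab inward, gently enough not to break it, tip that end up and work the lugs at the other end out from under their lip without forcing the cover against the amplifier, and lift it off. Lay the cover gently, flat and right way up, in the middle of the wooden parts tray, let go, and leave everything else as it is.

Things in the scene. Friction and masses are not known exactly. Their poses are not given: they have to be found in the camera images.
- amp: Headphone amplifier, a flat aluminium box 160 (x) x 200 (y) x 62.5 mm high, fixed to the table. Origin: centre of its underside; z up; its black front panel with a knob faces its -x. A bay in its top, with two cells, is closed by the cover.
- bay (a point): Centre of the mouth of the bay, level with the amplifier's top; mouth 87 along the amplifier's x by 63 along its y. At both x ends the top overhangs the bay as a lip 4 mm thick that catches the cover: at -x its two lugs, at +x the hook of its tab. The bay is 26 mm deep below the -x lip, so the lugs may dip. More than 10 N of cover against amplifier is too much.
- cover: Loose black plastic cover, about 80 g, seated in the bay with about 1.5 mm of play (origin then 54 mm above the amplifier's underside). Origin: centre of the underside of its plate; z up, x like the amplifier's x. Plate 84 (x) x 60 (y) x 8 mm, its top 0.5 mm below the amplifier's top. Carries a grip bar, two lugs at its -x end and a snap tab at its +x end.
- grip_bar (a point): Middle of the top edge of the fixed grip bar on the cover: bar x 8 to 12, y -15 to 15, up to z 30 mm (cover's frame). Pinch bar and tab together from above, tips 3 mm above the amplifier: 34 mm over their outer faces at rest, 27 with the tab in. Only the tab yields: the hand must give way some 3.5 mm to -x as it closes, or it forces the cover against the bay.
- lugs (a point): Pivot at the -x end of the cover (x -43, y 0, z 4 mm). Two lugs there (y 18 and -18, z 0 to 3) reach to x -54, under the lip. With the tab held in, slowly tip the +x end of the cover up about this point by 0.35 to 0.45 rad, easing it some 4 mm to +x meanwhile, then draw the cover 20 mm or more to +x, and lift. A straight lift presses the lugs against the lip.
- tab (a joint): How far the snap tab is pressed inward (towards the cover's -x, towards the grip bar), m: 0 at rest, 0.007 at its stop. Its hook clears the lip at 0.0025 to 0.0055, depending on how the cover lies in its play. Sprung: 2.4 N to start, 8.4 N at 0.005, 10.8 N at the stop; it breaks above 22 N. It must be held in while the cover is tipped.
- tab_face (a point): Middle of the outer (+x) face of the standing part of the snap tab, 22 mm above the cover's underside; moves with the tab. At rest, in the cover's frame, the tab takes up x 38 to 42, y -10 to 10, z 0 to 30 mm; the hook at its foot reaches to x 47.5, z 0 to 3, under the lip.
- tray: Open square wooden parts tray, empty, fixed, 162 x 162 x 14 mm outside, walls and floor 6 mm thick (inside 150 x 150). Origin: centre of its underside; x, y along its sides, z up.
There are look-alikes about, which are no part of the job. What is shaped like the cover but purple is not meant.

How it is judged:
By the outcome, as a careful person would: the job done as asked, in the order asked, and still so for the second after the job is handed in, with the robot touching nothing.
It also fails if it takes over 70 s, if anything falls off the work surface, if the arm or the gripper's body presses on something with over 40 N, if the wrist force passes 120 N, or if a joint passes its speed limit or range.

ROBOT

A 6-joint arm with a two-finger parallel gripper is mounted at the origin on the work surface. World frame = base frame: x ahead of the robot, y to its left, z up, the work surface at z = 0. Lengths are in m, angles in rad, forces in N, time in s.
With the tool pointing down it reaches from about 0.375 to 0.975 m from the base axis. Payload 3.8 kg.
Tool frame: the origin (TCP) lies at the very end of the fingers, on their centre line; the grasp point (between the pads) lies 19 mm behind it; z points along the fingers, y is the line along which they close (so a half turn about z gives the same grasp; the last joint's range is limited). The gripper opens to 85 mm and grips with 20 to 120 N. Pads are 22 mm wide; open, the fingers measure 114 mm over their backs; the gripper's body (76 mm by 85 mm) begins 54 mm behind the grasp point. The pads swing forward as they close: fully open they stand 13 mm farther back than shut.
Start: joints at [1.071, 0.264, 1.604, -0, 1.274, -0.037], TCP at [0.301, 0.604, 0.198] pointing down, gripper open.
Joint ranges: [-2.63, 2.63], [-0.94, 2.18], [0.31, 2.57], [-1.31, 4.45], [0, 2.66], [-2.55, 2.55]. Speed limits (rad/s): [2.57, 2.57, 3.14, 3.14, 3.14, 3.14].

INTERFACE

Orientations are given as a rotation vector (axis times angle).
In Python, from workcell import monitor, viewer, job gives the robot as it stands. The module is installed in compiled form; this text tells all that it offers.
- The arm moves only by the tool step_arm, never from a script. Its argument "series" is one flat list of numbers, 4 for each row, row after row: the shift along the tool's x, y, z in m, then the turn about the tool's z in rad. A call has 1 to 8 rows; each row is the pose to reach, as a shift and turn from the pose commanded when the call began, along the tool's axes at that moment; what a row does not reach only later rows make up. A row lasts 1/8 s, in which the tool goes at most 62.5 mm and 10.7 degrees, less where a joint would pass 70% of its speed; a pose out of reach is approached as far as the arm can. A call with a gripper value outside its range is refused whole. "gripper" is the opening, from 0 (shut) to 1 (fully open), set as the call begins (left out, the last holds). The fingers move at their own pace and stop on an object; "newtons" is the grip in N (left out, the last holds). Time passes only in rows, so rows that repeat a pose let the fingers close. It gives the time, the measured TCP pose, the force, the opening and the grip force at its end, in the units of the state.
- monitor.read_state(): the state, without advancing time (a new reading comes with each control period).
- viewer.read_camera(name): name is "scene" or "top" or "wrist"; returns a dict with "image" (420x560x3 uint8, red, green, blue), "intrinsics" (3x3 intrinsics, pixels), "T" (4x4, takes a point from camera to world coordinates); the wrist camera has in their place "hand_eye" (4x4, takes a point from camera to tool coordinates, whose origin is the TCP and whose axes are the flange's). Camera axes: x right, y up, looking along -z (the intrinsics and any distortion apply to the point x, -y, -z); pixel columns grow to the right and rows downward; lengths in m; the calibration is good to about 2 mm. A picture is of the moment at which its call begins: read the wrist's pose just before it. There is no depth.
- job.finish_job(): hands the job in; it is judged then, once.
Trained networks look in a picture, given as the dict that the camera call returned (one of the last four; its "shot" number tells which), for a name from the list of things; names that differ only in an ending like _2 or _b are one class to them, and where a whole thing is asked for, a point or a joint stands for the part that bears it (a point fixed in the world has none). Each returns a list of dicts, best first, with "score" (0 to 1); they miss things now and then, are a little off and sometimes report something else, mostly with a low value. They report only what shows in the picture. A call takes as long as a camera call. They do not tell look-alikes from the thing itself.
- viewer.boxes_of(picture, label): "extent" ([centre column, centre row, width, height] in pixels, round what is visible of it).
- viewer.spot_point(picture, label): "point" ([column, row] in pixels: a listed point, or the origin of a listed thing).
The state is a dict: "time": time; "q": joint angles; "joint_vel": joint speeds; "joint_torque": joint torques, N m; "tool_pos": TCP position; "tcp_rot": TCP orientation; "wrist_force": force on the tool from outside, world axes, zero at the start; "torque": the same for the moment, N m; "width": opening from 0.0 (shut) to 1.0 (fully open); "grip_force": force on a finger pad.
Only numpy, scipy, OpenCV 4.12 (cv2) and the standard library are available. Lean on these libraries where they do the work, as an engineer would, in place of code of your own. Each camera call takes 0.05 s, during which the arm holds its last target. There are 200 camera calls.

## Working session

There is one attempt and no reset: what is moved stays moved. The work goes in short steps, Python scripts to look and compute and a tool call to move; the robot and the scene stay as the last step left them, time stands still between calls to the robot, and variables do not carry over. Pictures are saved under pics/ and viewed, at most 10 in all, crops included, and the job is handed in when it is done.

Besides the shell and the picture viewer there is one more tool, called in YAML: its name, and indented under it one key for each argument. step_arm: Moves the arm, as the interface text tells. Its arguments: {"type":"object","properties":{"series":{"type":"array"},"gripper":{"type":"number"},"newtons":{"type":"number"}},"required":["series"]}

```bash
mkdir -p pics
cat > h.py <<'E'
import numpy as np, cv2
from scipy.spatial.transform import Rotation as R
from workcell import monitor, viewer, job
def cam(name):
    s=monitor.read_state(); p=viewer.read_camera(name)
    T=p.get("T")
    if T is None:
        W=np.eye(4); W[:3,:3]=R.from_rotvec(s["tcp_rot"]).as_matrix(); W[:3,3]=s["tool_pos"]
        T=W@np.array(p["hand_eye"])
    return p,np.array(T)
def save(p,n): cv2.imwrite(f"pics/{n}.png",p["image"][:,:,::-1])
def ray(p,T,uv,z):
    K=np.array(p["intrinsics"]); d=np.linalg.solve(K,[uv[0],uv[1],1]); d=T[:3,:3]@[d[0],-d[1],-d[2]]
    o=T[:3,3]; return o+d*(z-o[2])/d[2]
def proj(p,T,X):
    K=np.array(p["intrinsics"]); c=T[:3,:3].T@(np.array(X)-T[:3,3]); u=K@[c[0],-c[1],-c[2]]; return u[:2]/u[2]
E
python3 - <<'E'
from h import *
s=monitor.read_state(); print({k:np.round(v,3).tolist() for k,v in s.items()})
Z=dict(amp=0,bay=.0625,cover=.054,grip_bar=.084,lugs=.058,tab_face=.076,tray=0)
for n in("top","scene"):
    p,T=cam(n); save(p,n); print(n,[k for k in p if k!="image"],T.round(3).tolist())
    for l in Z:
        print(l,[(round(d["score"],2),np.round(d["point"]).tolist(),ray(p,T,d["point"],Z[l])[:2].round(4).tolist()) for d in viewer.spot_point(p,l)[:4]])
E
```

```text
{'time': 0.0, 'q': [1.071, 0.265, 1.605, 0.0, 1.274, -0.037], 'joint_vel': [0.002, 0.001, 0.0, -0.001, 0.0, 0.001], 'joint_torque': [0.028, -50.875, -36.321, 0.006, 0.001, -0.001], 'tool_pos': [0.301, 0.603, 0.197], 'tcp_rot': [-0.72, -3.057, 0.003], 'wrist_force': [-0.243, 0.236, 0.285], 'torque': [0.044, 0.007, -0.032], 'grip_force': 0.422, 'width': 1.0}
top ['intrinsics', 'T', 'shot'] [[-0.016, 0.986, -0.165, 0.386], [-1.0, -0.019, -0.02, -0.015], [-0.022, 0.164, 0.986, 1.213], [0.0, 0.0, 0.0, 1.0]]
amp [(0.81, [294.0, 232.0], [0.5175, -0.0351])]
bay [(0.85, [295.0, 230.0], [0.5156, -0.0368])]
cover [(0.89, [254.0, 162.0], [0.684, 0.0591]), (0.82, [294.0, 232.0], [0.5135, -0.0342])]
grip_bar [(0.97, [296.0, 228.0], [0.5171, -0.0392]), (0.89, [259.0, 163.0], [0.6744, 0.0454])]
lugs [(0.91, [296.0, 246.0], [0.4779, -0.0397]), (0.73, [251.0, 143.0], [0.731, 0.0643])]
tab_face [(0.56, [295.0, 208.0], [0.5656, -0.0388]), (0.36, [260.0, 175.0], [0.6476, 0.0421])]
tray [(0.88, [408.0, 248.0], [0.4728, -0.3132])]
scene ['intrinsics', 'T', 'shot'] [[-0.303, -0.607, 0.734, 1.471], [0.953, -0.209, 0.22, 0.284], [0.02, 0.766, 0.642, 0.867], [0.0, 0.0, 0.0, 1.0]]
amp [(0.85, [269.0, 217.0], [0.5093, -0.0408])]
bay [(0.96, [272.0, 199.0], [0.5129, -0.0311])]
cover [(0.84, [269.0, 202.0], [0.5164, -0.0383]), (0.72, [272.0, 193.0], [0.4812, -0.0419]), (0.59, [286.0, 278.0], [0.7425, 0.0766]), (0.37, [174.0, 188.0], [0.543, -0.2754])]
grip_bar [(0.94, [283.0, 265.0], [0.7364, 0.066]), (0.56, [269.0, 190.0], [0.5107, -0.0403])]
lugs [(0.88, [272.0, 193.0], [0.485, -0.041])]
tab_face [(0.5, [283.0, 259.0], [0.7125, 0.0597]), (0.44, [264.0, 207.0], [0.5638, -0.0342])]
tray [(0.59, [173.0, 188.0], [0.4802, -0.3174])]
```

View pics/top.png

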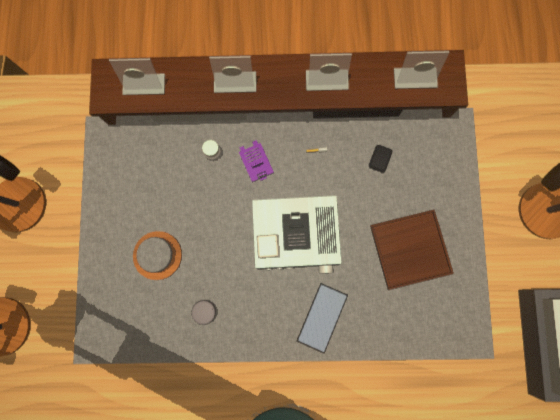

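View pics/scene.png

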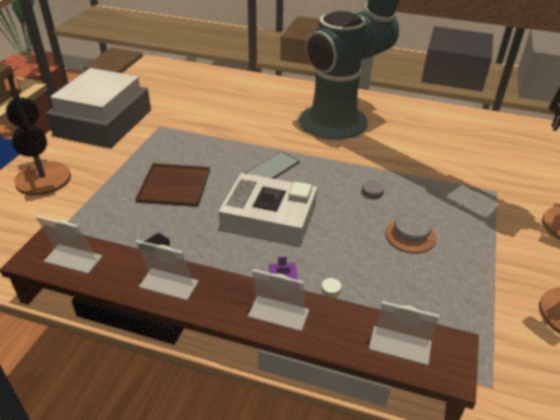

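The top view shows the amp at about (294,232) with the black cover at (296,230), and a white box on its top at (267,245). The purple look-alike is at (256,162) and the tray at (410,248). The scene view agrees. I'll go above the cover, with the tool y along the amp's x.

step_arm:
  series: [-0.483,-0.478,-0.05,1.108,-0.483,-0.478,-0.05,1.108,-0.483,-0.478,-0.05,1.108,-0.483,-0.478,-0.05,1.108,-0.483,-0.478,-0.05,1.108,-0.483,-0.478,-0.05,1.108,-0.483,-0.478,-0.05,1.108,-0.483,-0.478,-0.05,1.108]
  gripper: 0.5
  newtons: 20

```text
time: 1.8
tool_pos: [0.4624, 0.1301, 0.2351]
tcp_rot: [2.221, 2.221, 0.002]
wrist_force: [1.1, 0.4, -1.2]
width: 0.505
grip_force: 0.0
```

step_arm:
  series: [-0.17,0.058,-0.015,0,-0.17,0.058,-0.015,0,-0.17,0.058,-0.015,0,-0.17,0.058,-0.015,0,-0.17,0.058,-0.015,0]

```text
time: 2.42
tool_pos: [0.5196, -0.038, 0.2493]
tcp_rot: [-2.222, -2.22, -0.0]
wrist_force: [-0.1, 1.1, -0.6]
width: 0.502
grip_force: 0.0
```

Run:
```python
from h import *
s=monitor.read_state(); print({k:np.round(v,4).tolist() for k,v in s.items()})
Z=dict(bay=.0625,cover=.054,grip_bar=.084,lugs=.058,tab_face=.076)
p,T=cam("wrist"); save(p,"w1"); print(np.round(p["hand_eye"],3).tolist())
for l in Z:
    print(l,[(round(d["score"],2),np.round(d["point"]).tolist(),ray(p,T,d["point"],Z[l])[:2].round(4).tolist()) for d in viewer.spot_point(p,l)[:3]])
```

```text
{'time': 2.425, 'q': [-0.1212, -0.0584, 1.8627, 0.0006, 1.3378, -0.1204], 'joint_vel': [0.0299, -0.0092, 0.0113, 0.0003, -0.0002, -0.0023], 'joint_torque': [-0.9555, -33.9688, -37.8086, -0.0854, -0.0437, -0.0069], 'tool_pos': [0.5196, -0.038, 0.2493], 'tcp_rot': [-2.222, -2.2197, -0.0002], 'wrist_force': [-0.1388, 1.1473, -0.5993], 'torque': [-0.009, -0.0081, 0.0405], 'grip_force': 0.0, 'width': 0.5018}
[[-0.001, 0.952, 0.305, 0.078], [1.0, 0.001, 0.0, -0.001], [0.0, 0.305, -0.952, -0.176], [0.0, 0.0, 0.0, 1.0]]
bay []
cover [(0.83, [271.0, 167.0], [0.5112, -0.0395]), (0.72, [425.0, 78.0], [0.6729, 0.0555])]
grip_bar [(0.81, [430.0, 85.0], [0.6661, 0.0479]), (0.59, [283.0, 172.0], [0.5246, -0.0385])]
lugs [(0.98, [234.0, 169.0], [0.4696, -0.0405]), (0.73, [464.0, 66.0], [0.7096, 0.0672])]
tab_face [(0.7, [399.0, 96.0], [0.6398, 0.0381]), (0.46, [309.0, 166.0], [0.5522, -0.0337])]
```

View pics/w1.png

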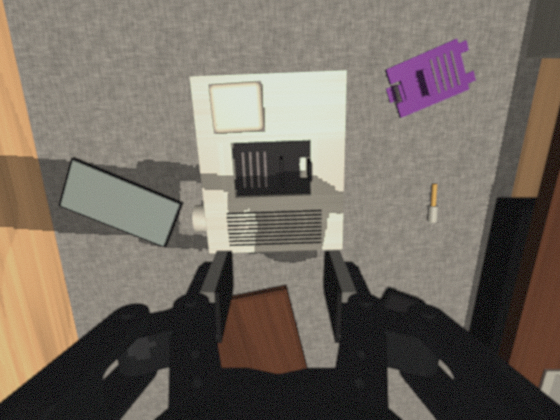

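The wrist view shows the cover at columns 233-311, rows 142-195. The light tab top is at (305,167) and the white box at (236,107), clear of the finger line. The purple look-alike is at (430,78). I'll go down to about 0.16 m and look from close by.

step_arm:
  series: [-0.001,0.0175,0.06,0,-0.001,0.0175,0.089,0,-0.001,0.0175,0.089,0,-0.001,0.0175,0.089,0]

```text
time: 3.22
tool_pos: [0.5383, -0.0388, 0.1619]
tcp_rot: [2.22, 2.221, 0.002]
wrist_force: [-0.1, 0.9, 0.1]
width: 0.499
grip_force: 0.0
```

Run:
```python
from h import *
s=monitor.read_state(); print({k:np.round(v,4).tolist() for k,v in s.items() if k in("time","tool_pos","tcp_rot","wrist_force","width")})
Z=dict(bay=.0625,cover=.054,grip_bar=.084,lugs=.058,tab_face=.076)
p,T=cam("wrist"); big=cv2.resize(p["image"][100:400,80:480],None,fx=2,fy=2,interpolation=cv2.INTER_CUBIC); cv2.imwrite("pics/w2.png",big[:,:,::-1])
cv2.imwrite("pics/raw2.png",p["image"][:,:,::-1]); np.savez("w2.npz",T=T,K=p["intrinsics"])
for l in Z:
    print(l,[(round(d["score"],2),np.round(d["point"]).tolist(),ray(p,T,d["point"],Z[l])[:2].round(4).tolist()) for d in viewer.spot_point(p,l)[:2]])
```

```text
{'time': 3.225, 'tool_pos': [0.5383, -0.0388, 0.1619], 'tcp_rot': [2.2196, 2.2212, 0.0018], 'wrist_force': [-0.1197, 0.9259, 0.0514], 'width': 0.4995}
bay []
cover [(0.95, [249.0, 188.0], [0.5125, -0.0406]), (0.94, [445.0, 73.0], [0.6712, 0.055])]
grip_bar [(0.98, [449.0, 81.0], [0.6609, 0.0476]), (0.68, [261.0, 196.0], [0.5243, -0.0384])]
lugs [(0.97, [492.0, 55.0], [0.7039, 0.0677]), (0.62, [247.0, 185.0], [0.5107, -0.0363])]
tab_face [(0.7, [296.0, 194.0], [0.5525, -0.0396]), (0.6, [410.0, 94.0], [0.6369, 0.039])]
```

View pics/w2.png

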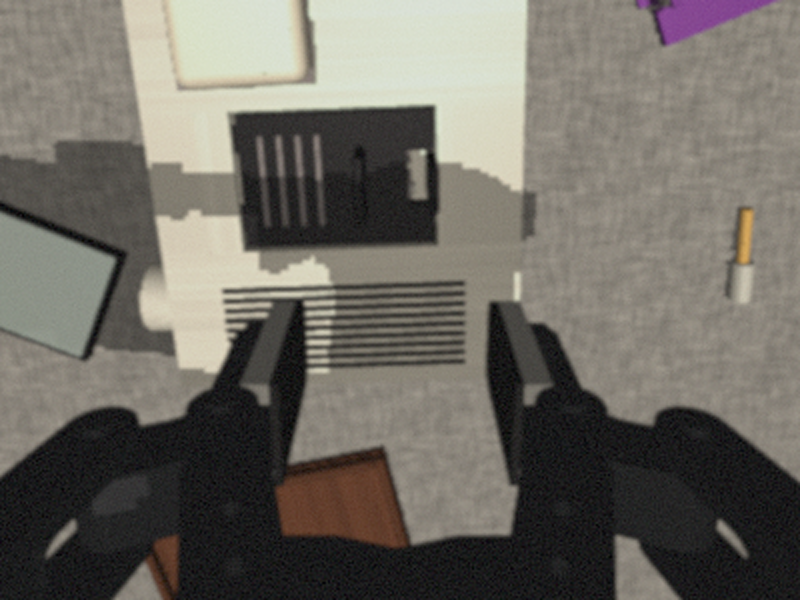

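Run:
```python
from h import *
d=np.load("w2.npz"); T=d["T"]; p=dict(intrinsics=d["K"])
f=lambda u,v,z: ray(p,T,(u/2+80,v/2+100),z)[:2]
c=np.array([f(*q,.0625) for q in((231,112),(435,106),(436,242),(245,250))]); print(c.round(4).tolist(),c.mean(0))
print("len",[np.linalg.norm(c[i]-c[(i+1)%4]).round(4) for i in range(4)])
for a,b in((0,1),(3,2),(3,0),(2,1)): print(np.degrees(np.arctan2(*(c[b]-c[a])[::-1])).round(2))
a=[f(*q,.0625) for q in((225,290),(463,282),(225,364),(464,361))]
g=lambda i,j: np.degrees(np.arctan2(*(a[j]-a[i])[::-1])).round(2); print("grille",g(0,1),g(2,3))
for n,q in dict(tabtopL=(408,175),tabtopR=(429,175),tabn=(418,150),tabs=(418,199)).items(): print(n,f(*q,.084).round(4))
print("bar",f(360,150,.084).round(4),f(360,215,.084).round(4))
tcp=np.array([.5383,-.0388,.1619])
for dz in(0,.003,.006): print([ (2*(proj(p,T,tcp+[s*.0213,w*.011,dz])-[80,100])).round().tolist() for s in(-1,1) for w in(-1,1)])
```

```text
[[0.4692, -0.0103], [0.5541, -0.0078], [0.5556, -0.0684], [0.4707, -0.0721]] [ 0.51239049 -0.03965839]
len [np.float64(0.0849), np.float64(0.0605), np.float64(0.085), np.float64(0.0618)]
1.68
2.53
91.44
91.45
grille 2.06 0.76
tabtopL [ 0.5426 -0.0316]
tabtopR [ 0.5509 -0.0316]
tabn [ 0.5464 -0.0215]
tabs [ 0.5466 -0.0416]
bar [ 0.5237 -0.0214] [ 0.5233 -0.0483]
[[325.0, 306.0], [323.0, 236.0], [471.0, 306.0], [474.0, 236.0]]
[[324.0, 311.0], [322.0, 240.0], [472.0, 311.0], [475.0, 240.0]]
[[323.0, 316.0], [321.0, 244.0], [473.0, 316.0], [476.0, 244.0]]
```

step_arm:
  series: [0,0,0.04,-0.026,0,0,0.062,-0.026,0,0,0.062,-0.026,0,0,0.062,-0.026]

```text
time: 4.03
tool_pos: [0.5384, -0.0393, 0.0997]
tcp_rot: [2.192, 2.249, 0.002]
wrist_force: [-0.7, 0.9, -0.7]
width: 0.504
grip_force: 0.0
```

Run:
```python
from h import *
s=monitor.read_state(); print({k:np.round(v,4).tolist() for k,v in s.items() if k in("time","tool_pos","tcp_rot","wrist_force","width")})
t=np.array(s["tool_pos"])
p,T=cam("scene"); print(np.round(p["intrinsics"],1).tolist())
im=p["image"].copy(); sc=5
x0,y0=200,120; big=cv2.resize(im[y0:y0+110,x0:x0+150],None,fx=sc,fy=sc,interpolation=cv2.INTER_CUBIC)
m=Rm=R.from_rotvec(s["tcp_rot"]).as_matrix()
for dy in(-.0213,.0213):
    for dz in(0,-.045):
        u=proj(p,T,t+m@[0,dy,dz]); cv2.circle(big,tuple(int(v) for v in (u-[x0,y0])*sc),3,(255,0,0) if dz==0 else (0,255,0),-1)
cv2.imwrite("pics/s2.png",big[:,:,::-1])
p,T=cam("wrist"); print(np.round(p["intrinsics"],1).tolist()); big=cv2.resize(p["image"][150:400,130:430],None,fx=2,fy=2,interpolation=cv2.INTER_CUBIC)
for dy in(-.0213,.0213):
  for dx in (-.011,.011):
    for dz in(0,-.045):
        u=(proj(p,T,t+m@[dx,dy,dz])-[130,150])*2; cv2.circle(big,tuple(int(v) for v in u),3,(255,0,0) if dz==0 else (0,255,0),-1)
cv2.imwrite("pics/w3.png",big[:,:,::-1])
for l,z in dict(cover=.054,grip_bar=.084,tab_face=.076).items():
    print(l,[(round(d["score"],2),np.round(d["point"]).tolist(),ray(p,T,d["point"],z)[:2].round(4).tolist()) for d in viewer.spot_point(p,l)[:2]])
```

```text
{'time': 4.025, 'tool_pos': [0.5384, -0.0393, 0.0997], 'tcp_rot': [2.1915, 2.249, 0.0017], 'wrist_force': [-0.7461, 0.9045, -0.6973], 'width': 0.5045}
[[536.7, 0.0, 282.8], [0.0, 536.7, 211.8], [0.0, 0.0, 1.0]]
[[333.0, 0.0, 277.9], [0.0, 333.0, 200.7], [0.0, 0.0, 1.0]]
cover [(0.88, [241.0, 208.0], [0.512, -0.0387]), (0.88, [483.0, 74.0], [0.6643, 0.0533])]
grip_bar [(0.74, [494.0, 80.0], [0.6537, 0.0487]), (0.66, [252.0, 222.0], [0.522, -0.0378])]
tab_face [(0.74, [300.0, 220.0], [0.5526, -0.0385]), (0.59, [445.0, 96.0], [0.632, 0.0396])]
```

View pics/s2.png

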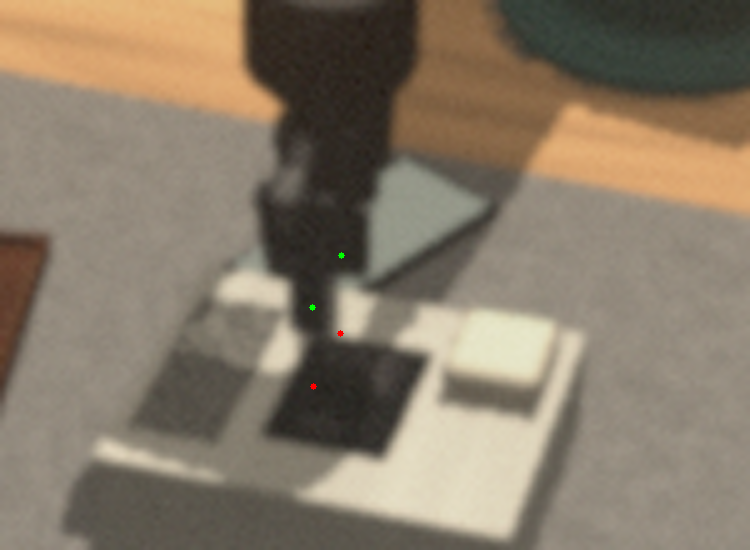

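View pics/w3.png

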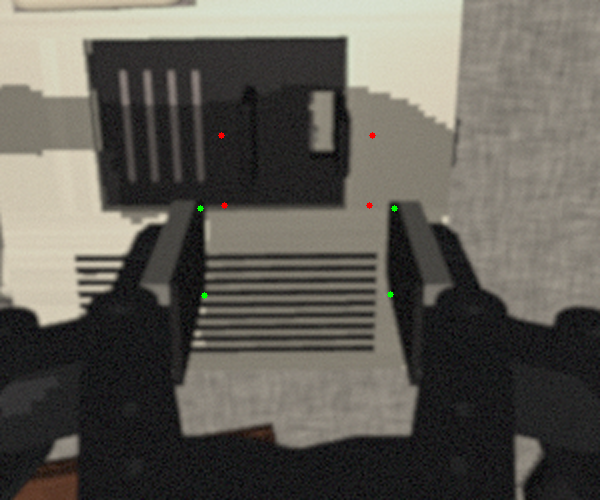

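The scene crop shows the finger tip at (312,332), higher than the marked TCP at (313,386). In the wrist crop the tips at (200,205) and (392,205) also lie short of the marks. The bar is at (250,130) and the tab top at (322,120), both between the finger lines. I'll descend carefully beside bar and tab and watch the force.

step_arm:
  series: [0,-0.0005,0.01,0,0,-0.0005,0.02,0,0,-0.0005,0.027,0,0,-0.0005,0.031,0,0,-0.0005,0.031,0]

```text
time: 4.9
tool_pos: [0.5365, -0.0391, 0.0669]
tcp_rot: [-2.192, -2.25, 0.001]
wrist_force: [1.1, 0.4, -0.2]
width: 0.501
grip_force: 0.0
```

Run:
```python
from h import *
s=monitor.read_state(); print({k:np.round(v,4).tolist() for k,v in s.items() if k in("time","tool_pos","tcp_rot","wrist_force","width")})
p,T=cam("scene"); a=cv2.resize(p["image"][150:230,225:305],None,fx=5,fy=5,interpolation=cv2.INTER_CUBIC)
q,_=cam("wrist"); b=cv2.resize(q["image"][160:360,170:370],None,fx=2,fy=2,interpolation=cv2.INTER_CUBIC)
t=np.array(s["tool_pos"]);m=R.from_rotvec(s["tcp_rot"]).as_matrix()
for dy in(-.0213,.0213):
    u=(proj(p,T,t+m@[0,dy,0])-[225,150])*5; cv2.circle(a,tuple(int(v) for v in u),3,(255,0,0),-1)
cv2.imwrite("pics/d1.png",np.hstack([a,b])[:,:,::-1])
```

```text
{'time': 4.9, 'tool_pos': [0.5365, -0.0391, 0.0669], 'tcp_rot': [-2.1918, -2.2496, 0.001], 'wrist_force': [1.0994, 0.3566, -0.2287], 'width': 0.5013}
```

View pics/d1.png

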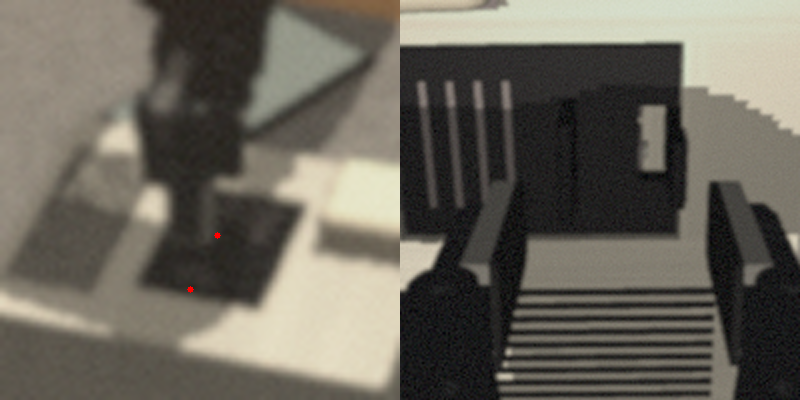

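In d1 the tips are still above the bar: the scene tip is at (190,240) and the mark at (190,290). In the wrist view the fingers at (515,185) and (715,185) don't overlap the tab yet. I'll feel downward in 1 mm rows.

step_arm:
  series: [0,0,0.001,0,0,0,0.002,0,0,0,0.003,0,0,0,0.004,0,0,0,0.005,0,0,0,0.005,0]

```text
time: 5.75
tool_pos: [0.5368, -0.0391, 0.0624]
tcp_rot: [-2.192, -2.25, 0.0]
wrist_force: [0.1, -0.1, -0.3]
width: 0.498
grip_force: 0.0
```

step_arm:
  series: [0,0,0.001,0,0,0,0.002,0,0,0,0.003,0,0,0,0.004,0,0,0,0.005,0,0,0,0.006,0,0,0,0.007,0,0,0,0.007,0]

```text
time: 6.75
tool_pos: [0.5368, -0.0391, 0.0554]
tcp_rot: [-2.192, -2.25, 0.0]
wrist_force: [-0.3, 0.6, -1.7]
width: 0.504
grip_force: 0.0
```

step_arm:
  series: [0,0,0.002,0,0,0,0.004,0,0,0,0.006,0,0,0,0.008,0,0,0,0.01,0,0,0,0.012,0,0,0,0.014,0,0,0,0.015,0]

```text
time: 7.75
tool_pos: [0.5368, -0.0391, 0.0403]
tcp_rot: [-2.192, -2.25, 0.0]
wrist_force: [-0.2, 0.3, 0.2]
width: 0.499
grip_force: 0.0
```

Run:
```python
from h import *
s=monitor.read_state(); print({k:np.round(v,4).tolist() for k,v in s.items() if k in("time","tool_pos","tcp_rot","wrist_force","width")})
p,T=cam("scene"); a=cv2.resize(p["image"][150:230,225:305],None,fx=5,fy=5,interpolation=cv2.INTER_CUBIC)
q,_=cam("wrist"); b=cv2.resize(q["image"][160:360,170:370],None,fx=2,fy=2,interpolation=cv2.INTER_CUBIC)
cv2.imwrite("pics/d2.png",np.clip(1.6*np.hstack([a,b])[:,:,::-1].astype(float),0,255))
```

```text
{'time': 7.75, 'tool_pos': [0.5368, -0.0391, 0.0403], 'tcp_rot': [-2.1922, -2.25, 0.0002], 'wrist_force': [-0.2393, 0.2819, 0.1821], 'width': 0.499}[ WARN:0@2.210] global loadsave.cpp:1063 imwrite_ Unsupported depth image for selected encoder is fallbacked to CV_8U.
```

View pics/d2.png

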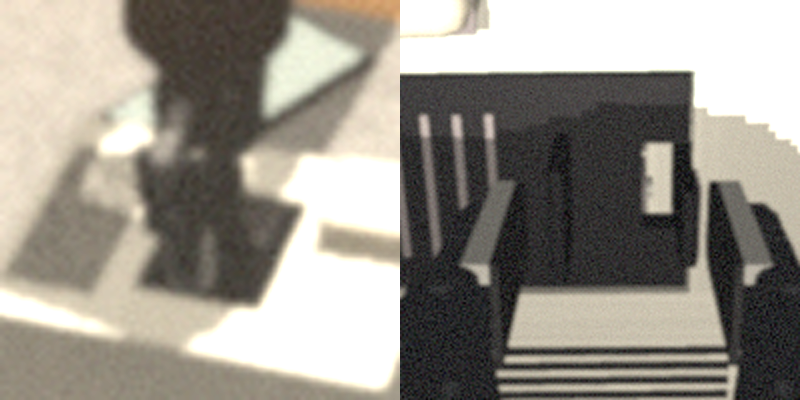

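In d2 the tips at (515,182) and (711,182) straddle the bar at (558,165) and the tab at (655,175) with room on both sides. The real tips are therefore about 40 mm behind the reported TCP. I'll go on down to about 4 mm above the amp.

step_arm:
  series: [0,0,0.002,0,0,0,0.004,0,0,0,0.006,0,0,0,0.008,0,0,0,0.01,0,0,0,0.012,0,0,0,0.013,0,0,0,0.013,0]

```text
time: 8.85
tool_pos: [0.5369, -0.0391, 0.0274]
tcp_rot: [-2.192, -2.25, 0.0]
wrist_force: [0.5, 0.2, -1.2]
width: 0.501
grip_force: 0.0
```

step_arm:
  series: [0,0,0,0,0,0,0,0,0,0,0,0]
  gripper: 0.42

```text
time: 9.22
tool_pos: [0.5377, -0.0392, 0.028]
tcp_rot: [2.192, 2.249, 0.001]
wrist_force: [2.1, -0.4, 2.0]
width: 0.422
grip_force: 1.2
```

Run:
```python
from h import *
s=monitor.read_state(); print({k:np.round(v,4).tolist() for k,v in s.items() if k in("time","tool_pos","tcp_rot","wrist_force","torque","width","grip_force")})
p,T=cam("wrist")
for l,z in dict(cover=.054,grip_bar=.084,tab_face=.076).items():
    print(l,[(round(d["score"],2),np.round(d["point"]).tolist(),ray(p,T,d["point"],z)[:2].round(4).tolist()) for d in viewer.spot_point(p,l)[:2]])
# finger inner edges by gradient along rows at tip
g=cv2.cvtColor(p["image"],cv2.COLOR_RGB2GRAY)
for r in (246,250,254,258): print(r,g[r,200:360:2].tolist())
```

```text
{'time': 9.225, 'tool_pos': [0.5377, -0.0392, 0.028], 'tcp_rot': [2.1916, 2.2493, 0.0014], 'wrist_force': [2.084, -0.4434, 2.0356], 'torque': [-0.0047, -0.2918, -0.0243], 'grip_force': 1.1742, 'width': 0.4216}
cover [(0.58, [228.0, 258.0], [0.5122, -0.0401])]
grip_bar [(0.88, [245.0, 293.0], [0.523, -0.0407])]
tab_face [(0.71, [510.0, 95.0], [0.6201, 0.0403]), (0.67, [316.0, 281.0], [0.5536, -0.0389])]
246 [33, 35, 30, 51, 78, 67, 38, 26, 28, 27, 30, 29, 30, 27, 29, 35, 25, 34, 28, 34, 23, 14, 14, 17, 12, 22, 33, 27, 38, 39, 36, 34, 28, 34, 29, 34, 30, 29, 27, 30, 32, 35, 32, 37, 32, 85, 125, 134, 132, 130, 127, 131, 126, 79, 17, 27, 18, 13, 64, 119, 127, 126, 125, 124, 127, 122, 121, 116, 121, 123, 124, 121, 119, 122, 124, 123, 116, 119, 120, 122]
250 [32, 27, 26, 51, 73, 70, 37, 31, 27, 32, 31, 29, 55, 66, 62, 58, 61, 55, 30, 20, 20, 11, 9, 21, 17, 11, 29, 34, 22, 30, 33, 27, 29, 31, 29, 31, 30, 28, 29, 24, 30, 32, 25, 25, 26, 46, 103, 132, 131, 125, 125, 126, 127, 77, 21, 26, 16, 16, 32, 51, 56, 74, 75, 76, 73, 68, 96, 122, 124, 122, 120, 122, 120, 119, 117, 119, 123, 118, 118, 121]
254 [26, 33, 36, 44, 79, 72, 46, 29, 25, 28, 20, 44, 65, 65, 65, 67, 61, 48, 8, 23, 26, 13, 26, 19, 7, 16, 26, 39, 37, 31, 29, 30, 20, 25, 22, 31, 25, 32, 27, 32, 27, 25, 32, 34, 23, 44, 95, 132, 133, 129, 129, 127, 124, 64, 13, 16, 11, 19, 17, 24, 22, 52, 68, 64, 65, 71, 72, 106, 122, 119, 119, 118, 119, 120, 123, 120, 120, 117, 116, 118]
258 [17, 29, 28, 35, 67, 78, 49, 15, 27, 25, 40, 65, 66, 67, 63, 66, 59, 31, 32, 29, 14, 9, 25, 23, 13, 21, 31, 27, 29, 30, 33, 33, 27, 19, 29, 27, 22, 35, 30, 32, 35, 28, 36, 34, 27, 54, 75, 92, 121, 127, 124, 125, 122, 64, 2, 18, 17, 10, 7, 31, 19, 24, 57, 68, 66, 67, 65, 80, 115, 122, 117, 120, 121, 120, 120, 122, 119, 122, 116, 118]
```

step_arm:
  series: [0,-0.001,0,0,0,-0.0013,0,0,0,-0.0013,0,0]
  gripper: 0.385

```text
time: 9.8
tool_pos: [0.5368, -0.0393, 0.0282]
tcp_rot: [2.191, 2.249, 0.002]
wrist_force: [4.1, 0.1, 5.0]
width: 0.388
grip_force: 4.7
```

step_arm:
  series: [0,0,0,0,0,0,0,0]

```text
time: 10.05
tool_pos: [0.5368, -0.0393, 0.0282]
tcp_rot: [2.191, 2.249, 0.002]
wrist_force: [4.1, 0.5, 5.8]
width: 0.386
grip_force: 4.8
```

step_arm:
  series: [0,0,-0.0015,0,0,-0.0005,-0.003,0,0,-0.0005,-0.003,0,0,-0.0005,-0.003,0]

```text
time: 10.55
tool_pos: [0.5345, -0.0389, 0.0299]
tcp_rot: [-2.192, -2.249, 0.001]
wrist_force: [5.1, 1.9, -2.3]
width: 0.387
grip_force: 2.2
```

step_arm:
  series: [0,0.0005,0,0,0,0.0008,0,0,0,0.0008,0,0,0,0.0008,0,0]
  gripper: 0.355

```text
time: 11.05
tool_pos: [0.5351, -0.0392, 0.0301]
tcp_rot: [-2.192, -2.249, 0.002]
wrist_force: [-0.6, 1.0, -1.2]
width: 0.358
grip_force: 6.7
```

step_arm:
  series: [0,-0.0004,0,0,0,-0.0008,0,0,0,-0.0012,0,0,0,-0.0012,0,0]
  gripper: 0.328

```text
time: 11.55
tool_pos: [0.5346, -0.0392, 0.0305]
tcp_rot: [-2.192, -2.25, 0.0]
wrist_force: [0.1, 0.8, -1.7]
width: 0.327
grip_force: 9.3
```

step_arm:
  series: [0,0,-0.0008,0,0,-0.0001,-0.0016,0,0,-0.0002,-0.0024,0,0,-0.0003,-0.0032,0,0,-0.0004,-0.004,0,0,-0.0005,-0.0048,0,0,-0.0005,-0.0048,0]
  gripper: 0.333

```text
time: 12.42
tool_pos: [0.5336, -0.0392, 0.035]
tcp_rot: [-2.192, -2.25, 0.001]
wrist_force: [-1.1, -0.9, -6.4]
width: 0.331
grip_force: 10.2
```

step_arm:
  series: [0,-0.0002,-0.0008,0,0,-0.0004,-0.0016,0,0,-0.0006,-0.0024,0,0,-0.0006,-0.0024,0]
  gripper: 0.338

```text
time: 12.92
tool_pos: [0.5329, -0.0392, 0.0374]
tcp_rot: [-2.192, -2.249, 0.001]
wrist_force: [-3.2, -0.3, -8.2]
width: 0.343
grip_force: 10.8
```

Run:
```python
from h import *
s=monitor.read_state(); print({k:np.round(v,4).tolist() for k,v in s.items() if k in("time","tool_pos","wrist_force","torque","width","grip_force")})
for n in("wrist","scene"):
  p,T=cam(n); cv2.imwrite(f"pics/raw_t_{n}.png",p["image"][:,:,::-1])
  for l in ("cover","grip_bar","lugs","tab_face"):
    print(n,l,[(round(d["score"],2),np.round(d["point"]).tolist()) for d in viewer.spot_point(p,l)[:2]])
q=cv2.imread("pics/raw_t_wrist.png")[170:370,200:340]; q=cv2.convertScaleAbs(cv2.resize(q,None,fx=3,fy=3,interpolation=cv2.INTER_CUBIC),alpha=2)
a=cv2.imread("pics/raw_t_scene.png")[150:230,230:303]; a=cv2.convertScaleAbs(cv2.resize(a,(365,400),interpolation=cv2.INTER_CUBIC),alpha=2); a=cv2.copyMakeBorder(a,0,200,0,0,cv2.BORDER_CONSTANT)
cv2.imwrite("pics/tilt.png",np.hstack([q,a]))
```

```text
{'time': 12.925, 'tool_pos': [0.5329, -0.0392, 0.0374], 'wrist_force': [-3.2051, -0.3227, -8.1873], 'torque': [-0.1276, 0.0468, 0.0562], 'grip_force': 10.8282, 'width': 0.3426}
wrist cover [(0.87, [557.0, 68.0]), (0.86, [238.0, 253.0])]
wrist grip_bar [(0.78, [250.0, 287.0])]
wrist lugs []
wrist tab_face [(0.91, [509.0, 96.0]), (0.78, [308.0, 278.0])]
scene cover [(0.93, [270.0, 198.0]), (0.75, [284.0, 279.0])]
scene grip_bar [(0.8, [270.0, 193.0]), (0.75, [285.0, 264.0])]
scene lugs [(0.64, [272.0, 190.0])]
scene tab_face [(0.7, [273.0, 190.0]), (0.61, [281.0, 258.0])]
```

View pics/tilt.png

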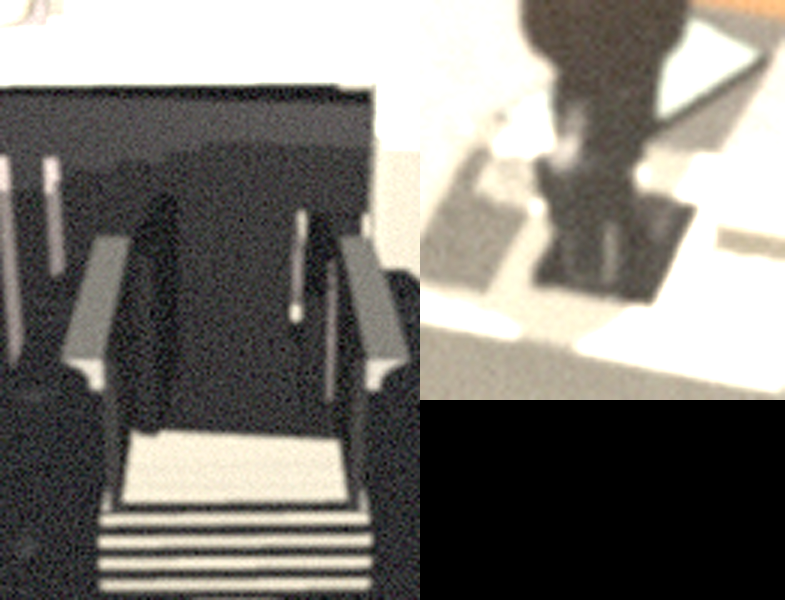

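The view shows the cover tilting: its lower edge slopes from (135,433) to (345,440), and the bar at (155,320) and tab at (320,300) lie between the pads. I'll ease the squeeze and the sideways load before tipping further.

step_arm:
  series: [0,-0.0005,0,0,0,-0.001,0,0,0,-0.001,0,0]
  gripper: 0.352

```text
time: 13.8
tool_pos: [0.5336, -0.0393, 0.0383]
tcp_rot: [2.191, 2.249, 0.002]
wrist_force: [-0.9, 0.5, -4.7]
width: 0.352
grip_force: 8.6
```

step_arm:
  series: [0,-0.0002,-0.0008,0,0,-0.0004,-0.0016,0,0,-0.0006,-0.0024,0,0,-0.0008,-0.0032,0,0,-0.001,-0.004,0,0,-0.001,-0.004,0]
  gripper: 0.36

```text
time: 14.55
tool_pos: [0.5319, -0.0393, 0.0419]
tcp_rot: [2.192, 2.25, 0.001]
wrist_force: [1.1, -0.5, -4.1]
width: 0.358
grip_force: 7.8
```

```bash
cat >> h.py <<'E'
def bottom(img,cols):
    g=cv2.GaussianBlur(cv2.cvtColor(img,cv2.COLOR_RGB2GRAY),(3,3),0).astype(int); out=[]
    for c in cols:
        col=g[280:350,c]; k=np.argmax(np.diff(col)); out.append(280+k+.5)
    return np.array(out)
def model(p,T,th,cols,dx=0):
    y=np.radians(1.5); M=np.array([[np.cos(y),-np.sin(y),0],[np.sin(y),np.cos(y),0],[0,0,1]])
    P=[]
    for x in np.linspace(-20,42,63):
        r=np.array([x+43,4]); q=[np.cos(th)*r[0]-np.sin(th)*r[1]-43+dx, -30, np.sin(th)*r[0]+np.cos(th)*r[1]+4]
        P.append(proj(p,T,M@(np.array(q)/1e3)+[.5124,-.0397,.054]))
    P=np.array(P); return np.interp(cols,P[:,0],P[:,1])
E
python3 - <<'E'
from h import *
s=monitor.read_state()
p,T=cam("wrist"); save(p,"raw_t2"); cols=np.arange(246,314,6)
print("now ",bottom(p["image"],cols))
for th in(.05,.1,.15,.2,.25,.3): print(th,model(p,T,th,cols).round(1))
old=cv2.imread("pics/raw_t_wrist.png")[:,:,::-1].copy(); print("prev",bottom(old,cols))
T2=T.copy(); T2[:3,3]+=np.array([.5329,-.0392,.0374])-s["tool_pos"]
for th in(0,.05,.1,.15): print(th,model(p,T2,th,cols).round(1))
E
```

```text
now  [342.5 342.5 311.5 311.5 312.5 334.5 313.5 314.5 334.5 334.5 315.5 334.5]
0.05 [303.8 304.  304.2 304.4 304.5 304.7 304.9 305.1 305.2 305.4 305.6 305.8]
0.1 [306.4 306.8 307.1 307.5 307.9 308.2 308.6 309.  309.3 309.7 310.  310.4]
0.15 [309.1 309.7 310.2 310.8 311.4 311.9 312.5 313.  313.6 314.1 314.7 315.3]
0.2 [312.  312.7 313.5 314.3 315.  315.8 316.6 317.3 318.1 318.9 319.6 320.4]
0.25 [315.  316.  317.  318.  318.9 319.9 320.9 321.9 322.9 323.9 324.8 325.8]
0.3 [318.2 319.5 320.7 321.9 323.1 324.3 325.5 326.8 328.  329.2 330.4 331.6]
prev [348.5 340.5 313.5 340.5 340.5 314.5 314.5 340.5 315.5 340.5 340.5 340.5]
0 [306.6 306.6 306.5 306.5 306.5 306.5 306.5 306.5 306.5 306.5 306.5 306.5]
0.05 [309.2 309.4 309.6 309.8 309.9 310.1 310.3 310.5 310.7 310.8 311.  311.2]
0.1 [312.  312.4 312.8 313.1 313.5 313.9 314.2 314.6 315.  315.4 315.7 316.1]
0.15 [314.9 315.5 316.1 316.7 317.2 317.8 318.4 319.  319.5 320.1 320.7 321.3]
```

step_arm:
  series: [0,-0.0002,-0.001,0,0,-0.0005,-0.002,0,0,-0.0007,-0.003,0,0,-0.001,-0.004,0,0,-0.0012,-0.005,0,0,-0.0015,-0.006,0,0,-0.0018,-0.007,0,0,-0.0018,-0.007,0]
  gripper: 0.37

```text
time: 15.6
tool_pos: [0.529, -0.0392, 0.0483]
tcp_rot: [-2.192, -2.249, 0.001]
wrist_force: [-1.1, -0.4, -5.8]
width: 0.376
grip_force: 9.6
```

```bash
cat >> h.py <<'E'
def tilt(dx=0):
    s=monitor.read_state(); print({k:np.round(v,4).tolist() for k,v in s.items() if k in("time","tool_pos","wrist_force","width","grip_force")})
    p,T=cam("wrist"); cols=np.arange(244,316,4); b=bottom(p["image"],cols); ths=np.arange(0,.5,.01)
    e=[np.sort(abs(b-model(p,T,t,cols,dx)))[:7].mean() for t in ths]; k=np.argmin(e); print("tilt",ths[k],e[k]); print(b)
    return p,T
E
python3 -c "
from h import *
tilt()"
```

```text
{'time': 15.6, 'tool_pos': [0.529, -0.0392, 0.0483], 'wrist_force': [-1.0536, -0.3869, -5.8356], 'grip_force': 9.6348, 'width': 0.3764}
tilt 0.41000000000000003 1.3740007256353042
[341.5 327.5 327.5 308.5 341.5 327.5 327.5 327.5 327.5 341.5 327.5 327.5
 341.5 327.5 341.5 334.5 334.5 334.5]
```

step_arm:
  series: [0,0,0,0,0,-0.0003,-0.001,0,0,-0.0006,-0.002,0,0,-0.0009,-0.003,0,0,-0.0012,-0.004,0,0,-0.0014,-0.005,0,0,-0.0014,-0.005,0]
  gripper: 0.39

```text
time: 16.52
tool_pos: [0.5286, -0.0393, 0.0538]
tcp_rot: [2.192, 2.25, 0.0]
wrist_force: [0.6, 0.5, -4.2]
width: 0.391
grip_force: 8.3
```

```bash
sed -i 's/col=g\[280:350,c\]; k=np.argmax(np.diff(col))/col=g[280:326,c]; k=np.argmax(np.diff(col)>18)/' h.py; python3 -c "
from h import *
p,T=tilt(); g=cv2.cvtColor(p['image'],cv2.COLOR_RGB2GRAY)
print(g[296:340,264].tolist(),g[296:340,288].tolist())
print(g[250,220:340:2].tolist())"
```

```text
{'time': 16.525, 'tool_pos': [0.5286, -0.0393, 0.0538], 'wrist_force': [0.5925, 0.5267, -4.1574], 'grip_force': 8.3065, 'width': 0.3906}
tilt 0.3 0.11348932943205423
[304.5 304.5 303.5 304.5 305.5 306.5 307.5 307.5 308.5 309.5 310.5 310.5
 311.5 312.5 313.5 313.5 314.5 319.5]
[21, 22, 18, 22, 36, 15, 19, 29, 13, 26, 29, 72, 105, 123, 126, 129, 125, 125, 123, 128, 122, 103, 75, 40, 26, 72, 111, 118, 108, 74, 36, 39, 70, 105, 122, 102, 68, 33, 43, 75, 107, 118, 95, 62] [29, 21, 16, 15, 28, 18, 26, 22, 21, 25, 25, 29, 28, 27, 31, 48, 81, 111, 126, 128, 121, 96, 59, 33, 37, 79, 113, 119, 98, 63, 28, 43, 79, 115, 120, 94, 58, 38, 42, 80, 115, 116, 86, 48]
[29, 21, 31, 63, 70, 68, 67, 68, 62, 44, 27, 9, 33, 13, 26, 17, 17, 24, 29, 8, 25, 24, 22, 20, 27, 19, 20, 29, 20, 23, 25, 23, 24, 30, 17, 23, 30, 25, 24, 17, 13, 39, 53, 29, 13, 15, 13, 29, 27, 45, 66, 70, 70, 64, 76, 117, 126, 124, 125, 121]
```

step_arm:
  series: [0,-0.0002,-0.001,0,0,-0.0004,-0.002,0,0,-0.0006,-0.003,0,0,-0.0007,-0.004,0,0,-0.0008,-0.005,0,0,-0.0008,-0.005,0]
  gripper: 0.4

```text
time: 17.32
tool_pos: [0.5278, -0.0394, 0.0589]
tcp_rot: [2.192, 2.25, 0.0]
wrist_force: [0.5, -0.7, -4.7]
width: 0.399
grip_force: 7.9
```

```bash
python3 -c "
from h import *
tilt()"
```

```text
{'time': 17.325, 'tool_pos': [0.5278, -0.0394, 0.0589], 'wrist_force': [0.5226, -0.6697, -4.7176], 'grip_force': 7.8977, 'width': 0.3989}
tilt 0.37 0.12304601009452654
[302.5 301.5 301.5 302.5 303.5 304.5 305.5 306.5 306.5 307.5 308.5 309.5
 314.5 314.5 314.5 314.5 314.5 315.5]
```

step_arm:
  series: [0,0.001,0,0,0,0.002,0,0,0,0.0035,0,0,0,0.005,0,0,0,0.0065,0,0,0,0.008,0,0,0,0.008,0,0]

```text
time: 18.25
tool_pos: [0.5358, -0.0392, 0.0587]
tcp_rot: [2.192, 2.25, 0.0]
wrist_force: [0.9, 0.6, -1.3]
width: 0.398
grip_force: 8.1
```

step_arm:
  series: [0,0.002,0,0,0,0.004,0,0,0,0.006,0,0,0,0.008,0,0,0,0.01,0,0,0,0.012,0,0,0,0.014,0,0,0,0.014,0,0]

```text
time: 19.25
tool_pos: [0.5498, -0.0388, 0.0587]
tcp_rot: [2.192, 2.25, 0.0]
wrist_force: [0.2, -0.6, -2.3]
width: 0.401
grip_force: 8.1
```

```bash
python3 -c "
from h import *
tilt(22)"
```

```text
{'time': 19.25, 'tool_pos': [0.5498, -0.0388, 0.0587], 'wrist_force': [0.1596, -0.583, -2.301], 'grip_force': 8.0987, 'width': 0.4008}
tilt 0.36 0.2241111685262435
[302.5 302.5 301.5 302.5 303.5 304.5 305.5 306.5 307.5 307.5 308.5 309.5
 314.5 314.5 314.5 314.5 314.5 314.5]
```

step_arm:
  series: [0,0,-0.004,0,0,0,-0.01,0,0,0,-0.02,0,0,0,-0.035,0,0,0,-0.05,0,0,0,-0.065,0,0,0,-0.08,0,0,0,-0.08,0]

```text
time: 20.3
tool_pos: [0.551, -0.039, 0.1408]
tcp_rot: [2.19, 2.248, 0.004]
wrist_force: [0.4, -0.0, -1.5]
width: 0.396
grip_force: 8.1
```

step_arm:
  series: [-0.015,-0.003,0,0,-0.05,-0.011,0,-0.02,-0.09,-0.02,0,-0.06,-0.13,-0.029,0,-0.1,-0.17,-0.038,0,-0.14,-0.21,-0.047,0,-0.18,-0.25,-0.055,0,-0.18,-0.27,-0.06,0,-0.18]

```text
time: 21.3
tool_pos: [0.495, -0.3124, 0.1376]
tcp_rot: [-1.983, -2.434, 0.001]
wrist_force: [1.6, 0.4, -1.3]
width: 0.399
grip_force: 7.6
```

Run:
```python
from h import *
s=monitor.read_state(); print({k:np.round(v,4).tolist() for k,v in s.items() if k in("time","tool_pos","tcp_rot","wrist_force","width","grip_force")})
for n in ("top","scene"):
  p,T=cam(n); save(p,"tr_"+n)
  for l in("tray","cover","grip_bar"):
    print(n,l,[(round(d["score"],2),np.round(d["point"]).tolist(),ray(p,T,d["point"],.0)[:2].round(4).tolist()) for d in viewer.spot_point(p,l)[:3]])
# tray corners from the first top image
p,T=cam("top"); im=cv2.imread("pics/top.png"); hsv=cv2.cvtColor(im,cv2.COLOR_BGR2HSV)
m=((hsv[...,0]<15)&(hsv[...,1]>110)&(hsv[...,2]<140)).astype(np.uint8); m[:190]=0; m[310:]=0; m[:,:350]=0; m[:,470:]=0
c=max(cv2.findContours(m,0,2)[0],key=cv2.contourArea); b=cv2.boxPoints(cv2.minAreaRect(c)); w=np.array([ray(p,T,u,.014)[:2] for u in b])
print(b.round(1).tolist(),w.round(4).tolist(),w.mean(0),[np.linalg.norm(w[i]-w[i-1]).round(4) for i in range(4)])
```

```text
{'time': 21.3, 'tool_pos': [0.495, -0.3124, 0.1376], 'tcp_rot': [-1.9829, -2.4344, 0.0009], 'wrist_force': [1.6223, 0.434, -1.3158], 'grip_force': 7.5984, 'width': 0.3994}
top tray [(0.58, [410.0, 246.0], [0.4788, -0.3187]), (0.56, [425.0, 258.0], [0.4499, -0.3548])]
top cover [(0.71, [254.0, 163.0], [0.6951, 0.0631])]
top grip_bar [(0.97, [428.0, 239.0], [0.494, -0.3631])]
scene tray [(0.9, [174.0, 188.0], [0.4805, -0.3129])]
scene cover [(0.97, [283.0, 276.0], [0.688, 0.0531]), (0.58, [168.0, 137.0], [0.2577, -0.444])]
scene grip_bar [(0.68, [169.0, 125.0], [0.1973, -0.4723]), (0.6, [280.0, 266.0], [0.6608, 0.0388])]
[[370.5, 225.10000610351562], [436.29998779296875, 208.3000030517578], [452.70001220703125, 272.79998779296875], [387.0, 289.6000061035156]] [[0.5302, -0.2227], [0.5686, -0.3852], [0.4115, -0.4136], [0.3743, -0.2545]] [ 0.47114124 -0.31899643] [np.float64(0.1591), np.float64(0.167), np.float64(0.1597), np.float64(0.1633)]
```

step_arm:
  series: [0,0,0.01,0,0,0,0.025,0,0,0,0.04,0,0,0,0.055,0,0,0,0.07,0,0,0,0.08,0,0,0,0.08,0]

```text
time: 22.62
tool_pos: [0.4958, -0.3098, 0.0574]
tcp_rot: [-1.98, -2.436, 0.0]
wrist_force: [0.0, -0.0, -2.1]
width: 0.398
grip_force: 7.6
```

step_arm:
  series: [0,0,0,0,0,0,0,0,0,0,0,0]
  gripper: 0.375

```text
time: 23.0
tool_pos: [0.4971, -0.3105, 0.0594]
tcp_rot: [1.98, 2.437, 0.0]
wrist_force: [0.4, 0.6, -1.1]
width: 0.378
grip_force: 9.9
```

step_arm:
  series: [0,0,0,0,0,0,0,0,0,0,0,0]
  gripper: 0.355

```text
time: 23.38
tool_pos: [0.4966, -0.3103, 0.0587]
tcp_rot: [1.981, 2.438, 0.0]
wrist_force: [-0.6, -0.5, -1.3]
width: 0.362
grip_force: 12.4
```

step_arm:
  series: [0,0,0,0,0,0,0,0]
  gripper: 0.35

```text
time: 23.62
tool_pos: [0.4966, -0.3102, 0.0586]
tcp_rot: [-1.981, -2.438, -0.0]
wrist_force: [0.1, -0.2, -1.9]
width: 0.355
grip_force: 16.5
```

step_arm:
  series: [0,0,0.005,0,0,0,0.015,0,0,0,0.025,0,0,0,0.035,0,0,0,0.045,0,0,0,0.05,0,0,0,0.05,0]
  gripper: 0.365

```text
time: 24.5
tool_pos: [0.4964, -0.3101, 0.0082]
tcp_rot: [-1.981, -2.438, 0.0]
wrist_force: [0.3, -0.7, -1.5]
width: 0.367
grip_force: 9.7
```

step_arm:
  series: [0,0,0.001,0,0,0,0.002,0,0,0,0.003,0,0,0,0.004,0,0,0,0.005,0,0,0,0.006,0,0,0,0.006,0]

```text
time: 25.38
tool_pos: [0.4967, -0.3103, 0.0026]
tcp_rot: [1.981, 2.438, -0.0]
wrist_force: [1.2, 0.1, 0.1]
width: 0.367
grip_force: 7.7
```

step_arm:
  series: [0,0,0.001,0,0,0,0.002,0,0,0,0.003,0,0,0,0.004,0,0,0,0.004,0]

```text
time: 26.0
tool_pos: [0.4964, -0.3102, -0.0015]
tcp_rot: [-1.981, -2.438, 0.0]
wrist_force: [0.8, -0.2, -0.6]
width: 0.364
grip_force: 7.0
```

step_arm:
  series: [0,0,0.001,0,0,0,0.002,0,0,0,0.003,0,0,0,0.003,0]

```text
time: 26.5
tool_pos: [0.4964, -0.3102, -0.0045]
tcp_rot: [-1.981, -2.438, 0.0]
wrist_force: [0.6, 0.6, -0.3]
width: 0.368
grip_force: 6.6
```

step_arm:
  series: [0,0,0.001,0,0,0,0.002,0,0,0,0.003,0,0,0,0.004,0,0,0,0.005,0,0,0,0.005,0]
  gripper: 0.362

```text
time: 27.25
tool_pos: [0.4965, -0.3102, -0.0095]
tcp_rot: [-1.981, -2.438, 0.0]
wrist_force: [1.4, -0.2, -1.4]
width: 0.361
grip_force: 6.0
```

Run:
```python
from h import *
s=monitor.read_state(); print({k:np.round(v,4).tolist() for k,v in s.items() if k in("tool_pos","wrist_force","torque","width","grip_force")})
p,T=cam("wrist"); save(p,"pl")
for l,z in dict(cover=.006,grip_bar=.036,tab_face=.028,lugs=.01,tray=.0).items():
    print(l,[(round(d["score"],2),np.round(d["point"]).tolist(),ray(p,T,d["point"],z)[:2].round(4).tolist()) for d in viewer.spot_point(p,l)[:2]])
```

```text
{'tool_pos': [0.4965, -0.3102, -0.0095], 'wrist_force': [1.3795, -0.1672, -1.4466], 'torque': [0.0253, -0.0801, -0.0118], 'grip_force': 6.0232, 'width': 0.3614}
cover [(0.67, [235.0, 250.0], [0.4738, -0.3161])]
grip_bar [(0.89, [247.0, 278.0], [0.4822, -0.3135])]
tab_face [(0.96, [310.0, 273.0], [0.5109, -0.3094])]
lugs [(0.69, [151.0, 249.0], [0.431, -0.3226])]
tray []
```

step_arm:
  series: [0,0,0.001,0,0,0,0.002,0,0,0,0.003,0,0,0,0.004,0,0,0,0.004,0]

```text
time: 28.18
tool_pos: [0.4967, -0.3103, -0.0133]
tcp_rot: [1.981, 2.438, 0.0]
wrist_force: [-0.1, 1.6, -0.1]
width: 0.362
grip_force: 5.8
```

step_arm:
  series: [0,0,0.001,0,0,0,0.002,0,0,0,0.003,0,0,0,0.003,0]

```text
time: 28.68
tool_pos: [0.4969, -0.3109, -0.0149]
tcp_rot: [1.981, 2.438, -0.001]
wrist_force: [-1.9, -0.2, 8.1]
width: 0.363
grip_force: 7.3
```

step_arm:
  series: [0,0,-0.0012,0,0,0.0008,-0.0012,0,0,0.0016,-0.0012,0,0,0.0016,-0.0012,0]
  gripper: 0.4

```text
time: 29.18
tool_pos: [0.498, -0.3097, -0.0155]
tcp_rot: [-1.981, -2.438, 0.0]
wrist_force: [-0.1, 0.8, -1.0]
width: 0.397
grip_force: 0.2
```

step_arm:
  series: [0,0,0,0,0,0,0,0,0,0,0,0]
  gripper: 0.5

```text
time: 29.55
tool_pos: [0.4983, -0.31, -0.0151]
tcp_rot: [1.981, 2.438, 0.0]
wrist_force: [0.8, -0.3, -0.0]
width: 0.502
grip_force: 0.0
```

Run:
```python
from h import *
s=monitor.read_state(); print({k:np.round(v,4).tolist() for k,v in s.items() if k in("tool_pos","wrist_force","torque","width","grip_force")})
p,T=cam("wrist"); save(p,"rel"); 
for l,z in dict(cover=.006,grip_bar=.036,tab_face=.028,lugs=.01).items():
    print(l,[(round(d["score"],2),np.round(d["point"]).tolist(),ray(p,T,d["point"],z)[:2].round(4).tolist()) for d in viewer.spot_point(p,l)[:2]])
```

```text
{'tool_pos': [0.4983, -0.31, -0.0151], 'wrist_force': [0.8168, -0.2845, -0.0349], 'torque': [-0.0669, 0.0485, 0.0673], 'grip_force': 0.0, 'width': 0.5017}
cover [(0.67, [230.0, 248.0], [0.4729, -0.3125])]
grip_bar [(0.93, [242.0, 284.0], [0.4825, -0.3127])]
tab_face [(0.64, [315.0, 276.0], [0.5141, -0.307])]
lugs [(0.69, [142.0, 254.0], [0.4303, -0.3228])]
```

Released. I'll rise straight up clear of the bar and tab, then look.

step_arm:
  series: [0,0,-0.004,0,0,0,-0.01,0,0,0,-0.02,0,0,0,-0.04,0,0,0,-0.07,0,0,0,-0.11,0,0,0,-0.15,0,0,0,-0.18,0]

```text
time: 30.8
tool_pos: [0.4991, -0.3105, 0.1689]
tcp_rot: [1.979, 2.435, 0.001]
wrist_force: [0.2, 0.2, -0.8]
width: 0.501
grip_force: 0.0
```

Run:
```python
from h import *
p,T=cam("wrist"); q,_=cam("top")
for l,z in dict(cover=.006,grip_bar=.036,tab_face=.028,lugs=.01,tray=0).items():
    print(l,[(round(d["score"],2),np.round(d["point"]).tolist(),ray(p,T,d["point"],z)[:2].round(4).tolist()) for d in viewer.spot_point(p,l)[:2]])
a=cv2.resize(p["image"][60:360,80:480],(560,420)); b=cv2.resize(q["image"][180:300,240:310],(240,420),interpolation=cv2.INTER_CUBIC)
cv2.imwrite("pics/final.png",cv2.convertScaleAbs(np.hstack([a,b])[:,:,::-1],alpha=1.4))
print(monitor.read_state()["time"],monitor.read_state()["tool_pos"])
```

```text
cover [(0.71, [253.0, 167.0], [0.4729, -0.311])]
grip_bar [(0.61, [261.0, 176.0], [0.4825, -0.3109])]
tab_face [(0.55, [212.0, 173.0], [0.4352, -0.3195]), (0.46, [292.0, 176.0], [0.5117, -0.3071])]
lugs [(0.75, [212.0, 171.0], [0.432, -0.3222])]
tray []
31.15 [ 0.49697821 -0.30910823  0.16292456]
```

View pics/final.png

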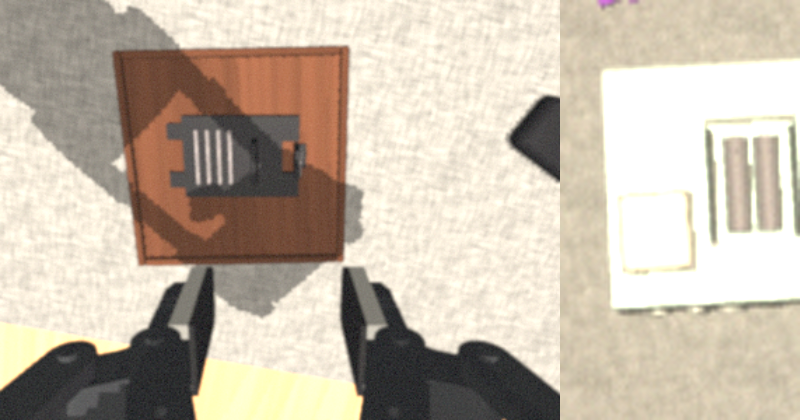

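The cover lies flat and upright at about (242,155), in the middle of the tray (centre about (238,155)). The bay is open with both cells in place, so I'll hand in.

```bash
python3 -c "
from workcell import job
print(job.finish_job())"
```

```text
the job is handed in; nothing more can be done
None
```

The cover is off the amplifier and lies flat and right way up in the middle of the wooden tray, with the gripper clear of it and the job handed in at about 31 s. Its tab was never squeezed above 16.5 N in the readings I took.

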